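# Load a module into a clamshell test fixture

## Robot

A 7-joint arm with a two-finger parallel gripper is mounted at the origin on the work surface. World frame = base frame: x ahead of the robot, y to its left, z up, the work surface at z = 0. Lengths are in m, angles in rad, forces in N, time in s.
With the tool pointing down it reaches from about 0.425 to 0.875 m from the base axis. Payload 4.7 kg.
Tool frame: the origin (TCP) lies on the centre line of the jaws, within the pads' length; the fingertips stand 14 mm ahead of it and the grasp point (between the pads) lies 5 mm behind it; z points along the fingers, x is the direction in which the jaws open and shut, and the axes are right-handed (so a half turn about z gives the same grasp; the last joint's range is limited). The gripper opens to 87 mm and grips with 3 to 60 N. Pads are 19 mm wide; open, the fingers measure 117 mm over their backs; the gripper's body (75 mm by 190 mm) begins 51 mm behind the grasp point.
Start: joints at [1.128, 0.321, -0.07, 1.45, 0.023, 1.371, -0.057], TCP at [0.287, -0.583, 0.237] pointing down, gripper open.
Joint ranges: [-2.86, 2.86], [-0.3, 2.09], [-1.38, 1.24], [0.06, 2.45], [-1.56, 4.7], [0.09, 2.05], [-2.69, 2.69]. Speed limits (rad/s): [2.57, 2.57, 3.14, 3.14, 3.14, 3.14, 3.14].

## Interface

Orientations are given as a rotation vector (axis times angle).
In Python, from bench import ctrl gives the robot as it stands.
- The arm moves only by the tool drive_tool, never from a script. Its argument "rows" is a list that holds one entry, the list of rows, each a list of 5 numbers: the shift along the tool's x, y, z scaled (see below), then the turn about the tool's z scaled (see below), then the closure in counts, from 0 (fully open) to 255 (shut). In form: [[[dx, dy, dz, spin, jaw], ...]]. A call has 1 to 20 rows; each row is the pose to reach, as a shift and turn from the pose commanded when the call began, along the tool's axes at that moment, turning the shorter way round; what a row does not reach only later rows make up. The controller multiplies each number of a shift by 300 mm and each number of a turn by pi rad. A row lasts 1/8 s, in which the tool goes at most 62.5 mm and 10.7 degrees, less where a joint would pass 70% of its speed; a pose out of reach is approached as far as the arm can. A call with a number of a shift or a turn outside -1 to 1 is refused whole. A call with a gripper value outside its range is refused whole. The fingers move at their own pace and stop on an object; "grip_force" is the grip in N (left out, the last holds). Time passes only in rows, so rows that repeat a pose let the fingers close. It gives the time, the measured TCP pose, the force and the opening at its end, in the units of the state.
- ctrl.get_state(): the state, without advancing time (a new reading comes with each control period).
- ctrl.get_image(name): name is "side" or "top" or "wrist"; returns a dict with "img" (400x640x3 uint8, blue, green, red), "camera_matrix" (3x3 intrinsics, pixels), "R" (3x3) and "t" (3): a world point X has camera coordinates R X + t. Camera axes: x right, y down, z forward; pixel columns grow to the right and rows downward; lengths in m; the calibration is good to about 2 mm. A picture is of the moment at which its call begins. There is no depth.
- ctrl.close_job(): hands the job in, once; it reports no verdict.
The state is a dict: "time": time; "joint_positions": joint angles; "qd": joint speeds; "joint_torque": joint torques, N m; "position": TCP position; "tool_rot": TCP orientation; "ft_force": force on the tool from outside, world axes, zero at the start; "torque": the same for the moment, N m; "grip_width": opening from 0.0 (shut) to 1.0 (fully open).
Only numpy, scipy, OpenCV 4.12 (cv2) and the standard library are available. Lean on these libraries where they do the work, as an engineer would, in place of code of your own. Each camera call takes 0.05 s, during which the arm holds its last target.

## Task

Press the thumb latch of the test fixture so that its sprung lid pops open, set the rectangular metal module flat into the pocket under the lid and let go of it, then swing the lid down over it and press until it snaps shut and stays shut. Work gently: never lean hard on the latch, the lid or the fixture, and leave the jar, the spool and the screwdriver where they are.

Things in the scene. Friction and masses are not known exactly. Their poses are not given: they have to be found in the camera images.
- fixture: Clamshell test fixture fixed on the blue mat (mat top 3 mm above the work surface): grey block 102 (x) by 90 (y) by 22 high, black lid hinged at its +x end, metal rocker latch at its -x end. Origin on the mat under the pocket's centre; the block spans x -40 to +62 mm; z up. Block, lid and latch bear at most 22 N from the robot.
- latch_spot (a point): Point of the block, x -76, z 21 mm from its origin: centre of the latch's ridged thumb pad (32 x by 30 y) as set lowest. The real pad top is 0 to 5 mm higher, differs each time and is not measured: feel for it. Push straight down: 2 to 3 N at first, about 4 N and 4 to 5.5 mm to free the lid, rubber stop at 6 mm. Hook between pad and lid: x -53 to -42, 48 to 53 high; cheeks beside it 23 to 28 high.
- latch (a joint): Tilt of the rocker latch, rad: 0 at rest (hook over the lid's catch), grows as the pad is pressed (arm 30 mm: 0.1 rad is 3 mm); it frees the lid at 0.12 to 0.18, stop at 0.20. Springs back by itself.
- lid (a joint): Lid angle, rad: 0 = pressed fully down; latched it rests at 0.02 to 0.08 (by the latch's height); freed, it springs to its stop at 1.65, just past upright, and always pushes back to open (2 N at the front). Over the last 0.15 rad the catch rides down the hook's ramp: up to about 10 N near the front edge; it clicks at the latched angle, then meets its rubber stop at 0.
- lid_hinge (a point): Middle of the lid's hinge axis, which runs along the fixture's y, at x +50, z 22 mm from the fixture's origin. Axes as the fixture's (it does not turn with the lid).
- lid_front (a point): On the lid's outer face, centre line, 80 mm from the hinge, 10 mm from the front edge: the place to press. The lid is a hollow cover 90 long, 84 wide, 24 deep; this face lies 24 mm from the hinge's plane, faces up when shut and to the fixture's +x when open, so the lid is swung shut by pushing on it from behind. x runs from front edge to hinge, z out of the face.
- pocket (a point): Centre of the pocket's floor, 14 mm above the fixture's origin; axes as the fixture's. The pocket is 47 (x) by 29 (y) and 8 deep with 2 mm chamfered edges, open in the flat top of the block.
- module: The module: plain rectangular metal block 44 (x) by 26 (y) by 20 high, 50 to 100 g, lying on the mat, origin at the centre of its underside. It fits the pocket either way round, long side along the fixture's x, and then stands 12 mm proud of the block: hold it by its upper 10 mm.
- jar: Bystander: small amber jar with a white cap, 44 across, 48 high, origin under it.
- spool: Bystander: white flanged spool standing on end, 52 across, 36 high, origin under it.
- screwdriver: Bystander: screwdriver 150 long lying on the mat, handle to its -x.
Mind the look-alikes: they are no part of the job. Of the things like the module, leave any that is red; of the rest the smaller one is meant.

How it is judged:
By the outcome, as a careful person would: the job done as asked, in the order asked, and still so for the second after the job is handed in, with the robot touching nothing.
It also fails if it takes over 72 s, if anything falls off the work surface, if the arm or the gripper's body presses on something with over 40 N, if the wrist force passes 120 N, or if a joint passes its speed limit or range.

## Working session

There is one attempt and no reset: what is moved stays moved. The work goes in short steps, Python scripts to look and compute and a tool call to move; the robot and the scene stay as the last step left them, time stands still between calls to the robot, and variables do not carry over. Pictures are saved under pics/ and viewed, and the job is handed in when it is done.

Besides the shell and the picture viewer there is one more tool, called as name(argument=value, ...) on one line, values as JSON. drive_tool: Moves the arm, as the interface text tells. Its arguments: {"type":"object","properties":{"rows":{"type":"array"},"grip_force":{"type":"number"}},"required":["rows"]}

```bash
mkdir -p pics
cat > h.py <<'E'
import numpy as np, cv2
from scipy.spatial.transform import Rotation as Ro
from bench import ctrl
def shot(n,f):
    d=ctrl.get_image(n); cv2.imwrite('pics/'+f,d['img']); np.savez('pics/'+f[:-4]+'.npz',**{k:np.array(d[k]) for k in d}); return d
def load(f): return dict(np.load('pics/'+f+'.npz'))
def ray(d,u,v):
    r=d['R'].T@np.linalg.solve(d['camera_matrix'],[u,v,1.0]); return -d['R'].T@d['t'],r
def onz(d,u,v,z):
    c,r=ray(d,u,v); return c+r*(z-c[2])/r[2]
def proj(d,X):
    p=d['camera_matrix']@(d['R']@np.array(X)+d['t']); return p[:2]/p[2]
E
python3 - <<'E'
from h import *
s=ctrl.get_state(); print(s)
for n in('side','top','wrist'):
    d=shot(n,n+'0.png'); print(n,-d['R'].T@d['t'],d['R'][2])
E
```

```text
{'time': 0.0, 'joint_positions': array([ 1.12811413,  0.32181177, -0.0700749 ,  1.45168497,  0.02259265,
        1.37079788, -0.05691091]), 'qd': array([-0.0009548 ,  0.00082165,  0.00101273,  0.00023541, -0.00027195,
        0.00126758,  0.00037479]), 'joint_torque': array([-2.36326341e-04, -4.91276121e+01, -4.03867476e-01, -3.12525773e+01,
       -6.38626423e-02,  4.36477899e-02,  1.58712251e-04]), 'position': array([ 0.28640854, -0.58290463,  0.2354637 ]), 'tool_rot': array([-2.66592984e+00,  1.66029225e+00,  2.62878336e-03]), 'ft_force': array([ 0.09179295, -0.03978243, -0.00077382]), 'torque': array([ 0.01289136, -0.0413506 ,  0.03675952]), 'grip_width': 0.998157708445011}
side [0.2760117  0.79738605 0.91119185] [ 0.21912304 -0.67495908 -0.70456748]
top [ 0.33166533 -0.00987317  0.99983229] [ 0.19738981 -0.03904701 -0.97954714]
wrist [ 0.36041818 -0.54660679  0.38247586] [-0.26703833 -0.1305269  -0.95480535]
```

View pics/top0.png

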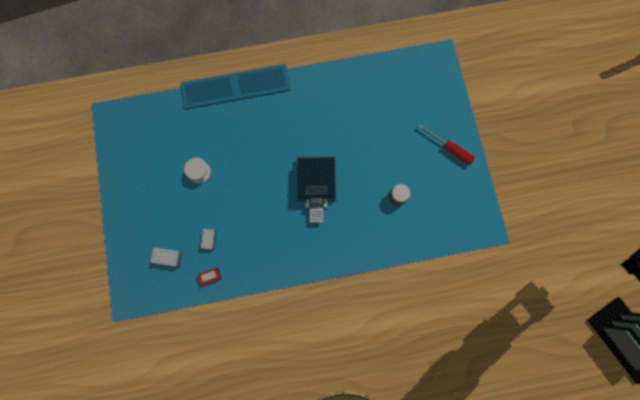

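View pics/side0.png

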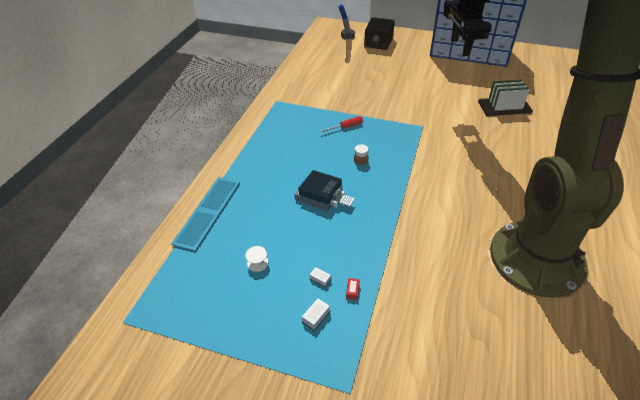

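View pics/wrist0.png

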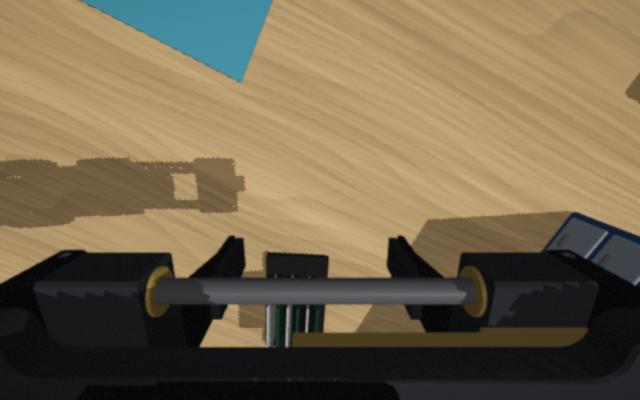

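Top view, candidates for the module: plain block (208,239), larger plain block (165,257), red-cased block (209,277). Not red and the smaller of the rest, so I choose (208,239). Next is a close crop plus measurements.

Run:
```python
from h import *
t=load('top0'); s=load('side0'); 
a=cv2.resize(t['img'][215:295,140:240],None,fx=4,fy=4,interpolation=cv2.INTER_NEAREST)
b=cv2.resize(t['img'][145:235,280:355],None,fx=4,fy=4,interpolation=cv2.INTER_NEAREST)
c=np.zeros((720,800,3),np.uint8); 
c=np.zeros((364,800,3),np.uint8); c[:320,:400]=a; c[:360,420:720]=b; cv2.imwrite('pics/c0.png',c)
a=cv2.resize(s['img'][255:335,290:370],None,fx=4,fy=4,interpolation=cv2.INTER_NEAREST)
b=cv2.resize(s['img'][160:220,285:365],None,fx=4,fy=4,interpolation=cv2.INTER_NEAREST)
c=np.zeros((330,760,3),np.uint8); c[:320,:320]=a; c[:240,340:660]=b; cv2.imwrite('pics/c1.png',c)
for n,d,k in (('top',t,(140,145,500,300)),('side',s,(230,100,420,340))):
    hsv=cv2.cvtColor(d['img'],cv2.COLOR_BGR2HSV); x0,y0,x1,y1=k
    m=~((hsv[...,0]>85)&(hsv[...,0]<110)&(hsv[...,1]>110)); m=m.astype(np.uint8); 
    nl,l,st,ce=cv2.connectedComponentsWithStats(m[y0:y1,x0:x1])
    for i in range(1,nl):
        if 60<st[i,4]<5000:
            p=np.argwhere(l==i)[:,::-1].astype(np.float32)+[x0,y0]
            r=cv2.minAreaRect(p.astype(np.float32)); print(n,st[i,4],np.round(r[0],1),np.round(r[1],1),round(r[2],1), onz(d,*r[0],.013).round(4))
```

```text
top 365 [459.3 152.2] [33.8 12.8] 35.0 [ 0.5769 -0.3877  0.013 ]
top 608 [490.5 176.5] [63. 17.] 90.0 [ 0.5065 -0.4436  0.013 ]
top 93 [315.5 157.5] [ 3. 37.] 90.0 [ 0.6283 -0.0559  0.013 ]
top 565 [196.8 169.8] [27.6 24. ] 45.0 [0.6517 0.2194 0.013 ]
top 238 [315.5 189. ] [10. 25.] 90.0 [ 0.5544 -0.0417  0.013 ]
top 374 [399.3 194.3] [19.1 22.6] 45.0 [ 0.5058 -0.2275  0.013 ]
top 460 [320. 209.] [26. 30.] 90.0 [ 0.5067 -0.0429  0.013 ]
top 296 [207.5 238.9] [14.2 21.3] 6.3 [0.488  0.2174 0.013 ]
top 507 [165.3 256.8] [30.3 17.3] 8.1 [0.4664 0.3151 0.013 ]
top 332 [208.9 276.1] [14.5 23.7] 71.6 [0.4061 0.2261 0.013 ]
side 3889 [324.5 133. ] [189.  66.] 0.0 [ 0.6408 -0.3056  0.013 ]
side 267 [361. 154.] [20. 14.] 90.0 [ 0.5037 -0.2389  0.013 ]
side 1186 [325.7 192.3] [57.  34.8] 20.6 [ 0.5568 -0.0521  0.013 ]
side 495 [256.4 258.4] [26.1 21.8] 78.7 [0.6497 0.2124 0.013 ]
side 271 [319.8 276.4] [20.6 13.4] 26.6 [0.4863 0.217  0.013 ]
side 273 [352.2 288.9] [12.5 22. ] 5.2 [0.4048 0.2277 0.013 ]
side 533 [315.6 313.3] [18.7 30. ] 39.8 [0.4653 0.3114 0.013 ]
```

View pics/c0.png

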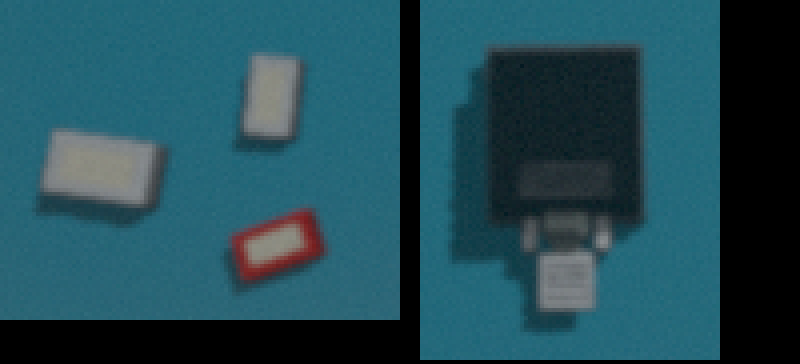

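View pics/c1.png

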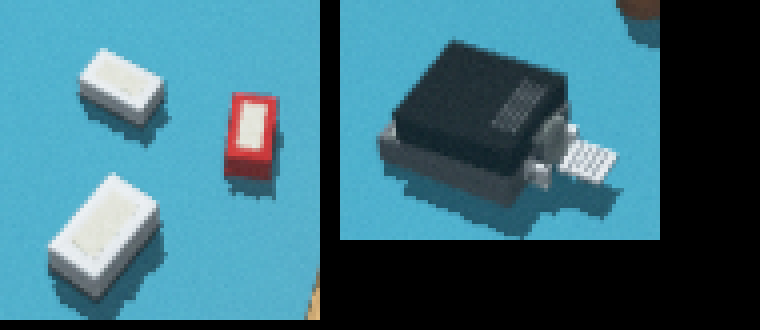

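Run:
```python
from h import *
t=load('top0');s=load('side0')
P=[onz(t,u,v,.049) for u,v in((297,156.5),(335.3,156.5),(335.3,200.5),(297.3,200.5))]
for p in P: print(p.round(4))
print('side lid corners')
# crop: (x-340)/4+285, y/4+160
for x,y in((455,41),(567,74),(508,150),(395,112)): print(onz(s,(x-340)/4+285,y/4+160,.049).round(4))
print('pad',[onz(t,u,v,.027).round(4) for u,v in((309.5,207.5),(324.3,207.5),(324.3,222.8),(309.5,222.8))])
print('pad side',[onz(s,(x-340)/4+285,y/4+160,.027).round(4) for x,y in((574,138),(620,154),(607,183),(558,168))])
q=[onz(t,140+x/4,215+y/4,.023).round(4) for x,y in((250,55),(300,57),(293,138),(242,135))]
print('mod',q,np.mean(q,0))
print('mod side',[onz(s,290+x/4,255+y/4,.023).round(4) for x,y in((103,49),(163,80),(142,105),(80,75))])
```

```text
[ 0.6276 -0.0139  0.049 ]
[ 0.6113 -0.0982  0.049 ]
[ 0.5125 -0.0784  0.049 ]
[0.5285 0.0036 0.049 ]
side lid corners
[ 0.6038 -0.0916  0.049 ]
[ 0.5194 -0.0818  0.049 ]
[ 0.5364 -0.0007  0.049 ]
[ 0.6199 -0.0128  0.049 ]
pad [array([ 0.5121, -0.02  ,  0.027 ]), array([ 0.5057, -0.0526,  0.027 ]), array([ 0.4718, -0.0459,  0.027 ]), array([ 0.4781, -0.0136,  0.027 ])]
pad side [array([ 0.5036, -0.0448,  0.027 ]), array([ 0.4698, -0.0392,  0.027 ]), array([ 0.4711, -0.0109,  0.027 ]), array([ 0.5061, -0.0147,  0.027 ])]
mod [array([0.511 , 0.2229, 0.023 ]), array([0.5046, 0.1958, 0.023 ]), array([0.4607, 0.206 , 0.023 ]), array([0.4677, 0.2334, 0.023 ])] [0.486    0.214525 0.023   ]
mod side [array([0.501 , 0.2018, 0.023 ]), array([0.4608, 0.2124, 0.023 ]), array([0.4673, 0.2323, 0.023 ]), array([0.5081, 0.2231, 0.023 ])]
```

```bash
cat >> h.py <<'E'
def plan(target,yaw,s=None):
    """target TCP world, yaw=angle of tool x in world (deg)"""
    s=s or ctrl.get_state(); R=Ro.from_rotvec(s['tool_rot']).as_matrix()
    d=R.T@(np.array(target)-s['position'])/0.3
    cur=np.degrees(np.arctan2(R[1,0],R[0,0])); dy=(yaw-cur+180)%360-180
    print('t',round(s['time'],2),'pos',s['position'].round(4),'yaw',round(cur,2),'tilt z',R[:,2].round(4),'F',s['ft_force'].round(2),'g',round(s['grip_width'],3))
    print('  ->',d.round(4),'spin',round(-dy/180,4))
E
python3 - <<'E'
from h import *
plan((.63,-.055,.24),79)
E
```

```text
t 0.15 pos [ 0.2865 -0.583   0.2357] yaw -63.83 tilt z [-7.0e-04  1.3e-03 -1.0e+00] F [-0.11 -0.2   1.09] g 1.004
  -> [-1.0745 -1.804  -0.0128] spin -0.7935
```

drive_tool(rows=[[[-0.3,-0.3,0,-0.2,255],[-0.54,-0.9,0,-0.4,255],[-0.54,-0.9,0,-0.4,255],[-0.54,-0.9,0,-0.4,255],[-0.54,-0.9,0,-0.4,255],[-0.54,-0.9,0,-0.4,255],[-0.54,-0.9,0,-0.4,255]]], grip_force=20)

```text
time: 1.02
position: [0.4583, -0.3173, 0.2363]
tool_rot: [-3.133, -0.236, 0.001]
ft_force: [-0.4, -0.2, -0.3]
grip_width: 0.287
```

Run:
```python
from h import *
plan((.63,-.055,.24),79)
```

```text
t 1.02 pos [ 0.4583 -0.3173  0.2363] yaw 8.63 tilt z [-4.e-04  1.e-04 -1.e+00] F [-0.36 -0.17 -0.31] g 0.287
  -> [ 0.6971 -0.7786 -0.0123] spin -0.391
```

drive_tool(rows=[[[0.7,-0.78,-0.01,-0.39,255],[0.7,-0.78,-0.01,-0.39,255],[0.7,-0.78,-0.01,-0.39,255],[0.7,-0.78,-0.01,-0.39,255],[0.7,-0.78,-0.01,-0.39,255],[0.7,-0.78,-0.01,-0.39,255],[0.7,-0.78,-0.01,-0.39,255],[0.7,-0.78,-0.01,-0.39,255]]])

```text
time: 2.02
position: [0.632, -0.0574, 0.239]
tool_rot: [-2.435, -1.983, 0.001]
ft_force: [0.2, 0.0, -0.1]
grip_width: 0.002
```

Run:
```python
from h import *
d=shot('wrist','w1.png'); print(d['camera_matrix'])
plan((.49,-.032,.08),79)
```

```text
[[293.00893216   0.         315.68411571]
 [  0.         293.00893216 202.57609266]
 [  0.           0.           1.        ]]
t 2.08 pos [ 0.632  -0.0576  0.2391] yaw 78.25 tilt z [-7.e-04  1.e-04 -1.e+00] F [-0.1  -0.02 -0.25] g 0.003
  -> [-0.0128 -0.4803  0.5308] spin -0.0042
```

View pics/w1.png

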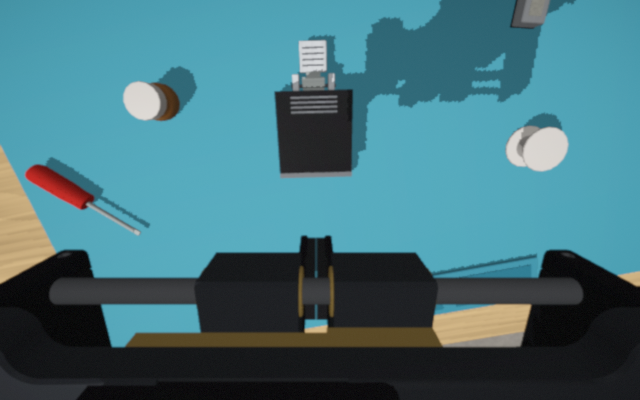

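The wrist view shows the lid as the dark square at cols 275-352, rows 90-172, and the ridged pad at (313,56). It is nearly square to the tool.

Run:
```python
from h import *
d=load('w1'); im=d['img']
hsv=cv2.cvtColor(im,cv2.COLOR_BGR2HSV)
cv2.imwrite('pics/w1c.png',cv2.resize(im[30:190,260:370],None,fx=4,fy=3.5,interpolation=cv2.INTER_NEAREST)[:600])
m=((hsv[...,2]<60)).astype(np.uint8); m[:80]=0;m[200:]=0;m[:,:260]=0;m[:,370:]=0
n,l,st,ce=cv2.connectedComponentsWithStats(m); i=1+np.argmax(st[1:,4]); print(st[i])
c,_=cv2.findContours((l==i).astype(np.uint8),0,2); h=cv2.convexHull(max(c,key=cv2.contourArea)); a=cv2.approxPolyDP(h,4,True)[:,0]; print(a)
for p in a: print(onz(d,*p,.049).round(4))
# pad
m=((hsv[...,1]<60)&(hsv[...,2]>120)).astype(np.uint8); m[:30]=0;m[80:]=0;m[:,:285]=0;m[:,345:]=0
m=cv2.morphologyEx(m,cv2.MORPH_CLOSE,np.ones((5,5)))
n,l,st,ce=cv2.connectedComponentsWithStats(m)
for i in range(1,n): print(st[i],onz(d,*ce[i],.027).round(4))
```

```text
[ 276   90   76   83 5104]
[[351  90]
 [350 169]
 [282 172]
 [276  93]]
[0.5381 0.001  0.049 ]
[ 0.6226 -0.0146  0.049 ]
[ 0.61   -0.0929  0.049 ]
[ 0.5247 -0.0788  0.049 ]
[ 292   40   43   40 1121] [ 0.4977 -0.0332  0.027 ]
```

View pics/w1c.png

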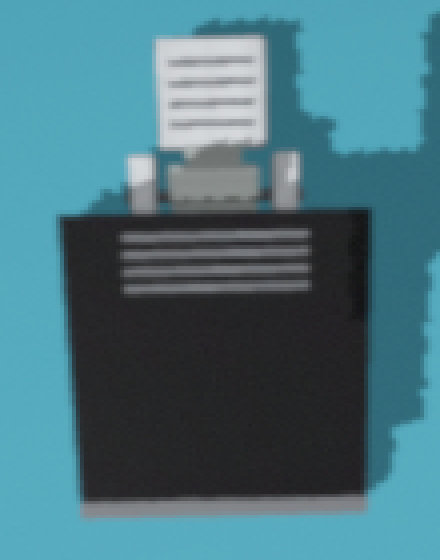

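Run:
```python
from h import *
d=load('w1')
print([onz(d,u,v,.027).round(4) for u,v in((299.3,40.6),(326.8,40.6),(326.8,71.4),(299.3,71.4),(313,56))])
plan((.490,-.033,.06),80.4)
```

```text
[array([ 0.4757, -0.0433,  0.027 ]), array([ 0.4819, -0.0138,  0.027 ]), array([ 0.5123, -0.0197,  0.027 ]), array([ 0.506 , -0.0501,  0.027 ]), array([ 0.4938, -0.0317,  0.027 ])]
t 2.08 pos [ 0.632  -0.0576  0.2391] yaw 78.25 tilt z [-7.e-04  1.e-04 -1.e+00] F [-0.1  -0.02 -0.25] g 0.003
  -> [-0.0161 -0.4796  0.5974] spin -0.012
```

drive_tool(rows=[[[-0.016,-0.2,0,-0.009,255],[-0.016,-0.4,0.1,-0.009,255],[-0.016,-0.48,0.3,-0.009,255],[-0.016,-0.48,0.45,-0.009,255],[-0.016,-0.48,0.57,-0.009,255],[-0.016,-0.48,0.59,-0.009,255],[-0.016,-0.48,0.59,-0.009,255]]])

```text
time: 2.95
position: [0.4907, -0.0331, 0.0633]
tool_rot: [2.407, 2.018, 0.001]
ft_force: [0.2, 0.0, 0.1]
grip_width: 0.004
```

Run:
```python
from h import *
d=shot('side','s2.png'); cv2.imwrite('pics/s2c.png',cv2.resize(d['img'][120:230,270:400],None,fx=5,fy=5))
plan((.490,-.033,.05),80)
```

```text
t 3.0 pos [ 0.4914 -0.0332  0.0639] yaw 79.95 tilt z [ 2.2e-03 -4.0e-04 -1.0e+00] F [-0.    0.34  0.47] g 0.004
  -> [-0.0001 -0.0048  0.0465] spin -0.0003
```

View pics/s2c.png

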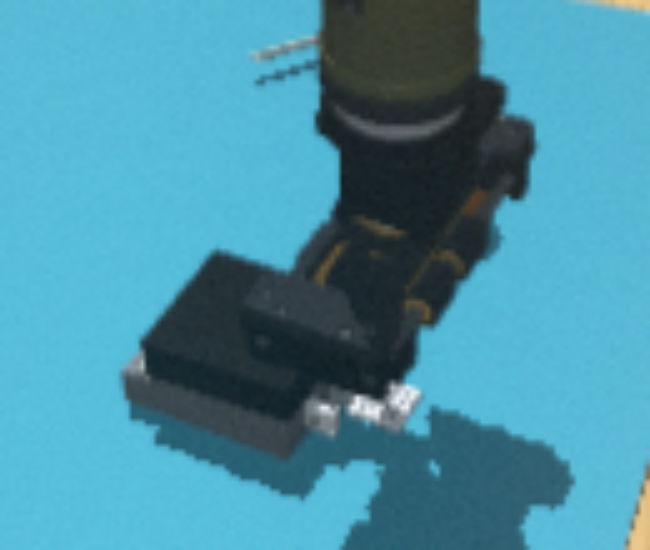

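drive_tool(rows=[[[0,-0.003,0.03,0,255],[0,-0.003,0.05,0,255],[0,-0.003,0.065,0,255],[0,-0.003,0.065,0,255],[0,-0.003,0.065,0,255]]])

```text
time: 3.62
position: [0.4894, -0.0329, 0.0431]
tool_rot: [2.407, 2.019, 0.0]
ft_force: [0.0, 0.3, -0.1]
grip_width: 0.008
```

drive_tool(rows=[[[0,0,0.004,0,255],[0,0,0.007,0,255],[0,0,0.007,0,255]]])

```text
time: 4.0
position: [0.4892, -0.033, 0.0409]
tool_rot: [-2.407, -2.019, 0.0]
ft_force: [-0.7, -1.0, 0.3]
grip_width: 0.001
```

drive_tool(rows=[[[0,0,0.004,0,255],[0,0,0.007,0,255],[0,0,0.007,0,255]]])

```text
time: 4.38
position: [0.489, -0.0329, 0.0389]
tool_rot: [-2.406, -2.019, 0.001]
ft_force: [-2.5, -0.0, 4.3]
grip_width: 0.008
```

drive_tool(rows=[[[0,0,0.004,0,255],[0,0,0.007,0,255],[0,0,0.007,0,255]]])

```text
time: 4.75
position: [0.4887, -0.0328, 0.0365]
tool_rot: [-2.406, -2.019, 0.001]
ft_force: [-4.4, 0.9, 5.4]
grip_width: 0.003
```

drive_tool(rows=[[[0,0,0.003,0,255],[0,0,0.005,0,255],[0,0,0.005,0,255]]])

```text
time: 5.12
position: [0.4886, -0.0328, 0.0351]
tool_rot: [-2.406, -2.019, 0.002]
ft_force: [-5.3, 0.5, 6.5]
grip_width: 0.009
```

Run:
```python
from h import *
d=shot('side','s3.png'); cv2.imwrite('pics/s3c.png',cv2.resize(d['img'][120:230,270:400],None,fx=5,fy=5))
plan((.490,-.033,.06),80)
```

```text
t 5.17 pos [ 0.4886 -0.0328  0.0351] yaw 80.0 tilt z [-1.5e-03 -1.0e-04 -1.0e+00] F [-4.38  0.84  5.96] g 0.002
  -> [ 0.0002  0.0046 -0.0829] spin -0.0
```

View pics/s3c.png

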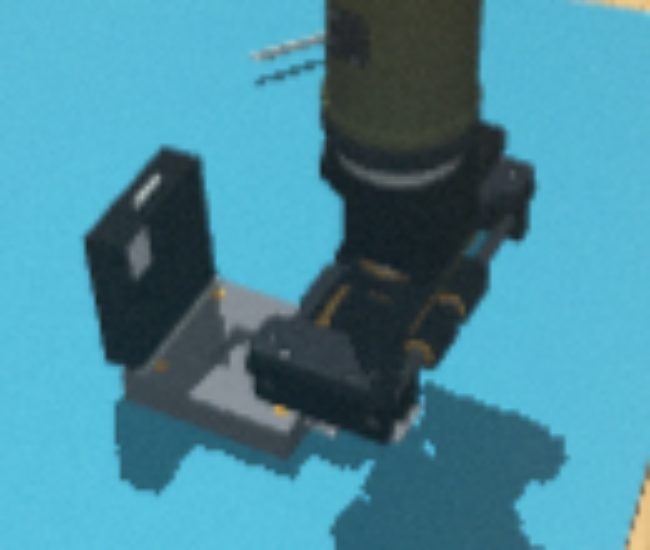

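drive_tool(rows=[[[0,0,-0.1,0,255],[0,0,-0.3,0,200],[0.1,0.02,-0.45,0,100],[0.3,0.03,-0.55,0,90],[0.5,0.05,-0.55,0.02,90],[0.7,0.05,-0.55,0.02,90],[0.81,0.05,-0.55,0.02,90],[0.81,0.05,-0.55,0.02,90],[0.81,0.05,-0.55,0.02,90]]])

```text
time: 6.3
position: [0.5466, 0.2027, 0.1997]
tool_rot: [2.469, 1.941, -0.001]
ft_force: [-0.7, 0.6, -0.7]
grip_width: 0.644
```

Run:
```python
from h import *
d=shot('wrist','w4.png'); im=d['img']
plan((.486,.216,.1),76.5)
hsv=cv2.cvtColor(im,cv2.COLOR_BGR2HSV)
m=~((hsv[...,0]>85)&(hsv[...,0]<110)&(hsv[...,1]>90)); m=m.astype(np.uint8); m[240:]=0
n,l,st,ce=cv2.connectedComponentsWithStats(m)
for i in range(1,n):
    if st[i,4]>200: print(st[i],ce[i])
```

```text
t 6.35 pos [0.5467 0.202  0.1998] yaw 76.27 tilt z [ 2.0e-04 -1.1e-03 -1.0e+00] F [ 0.21  0.95 -0.44] g 0.645
  -> [-0.0024 -0.2079  0.3326] spin -0.0013
[    0     0   269    77 10593] [90.34296233 25.41423582]
[  520     0   120   240 27826] [581.50966722 118.24171638]
[ 279   27   51   47 1467] [304.83980913  49.91820041]
[ 368   67   65   42 2239] [399.91558732  87.94819116]
[ 302  110   27   44 1090] [314.61834862 131.60183486]
[  76  175   90   65 3538] [116.48304127 215.21254946]
```

View pics/w4.png

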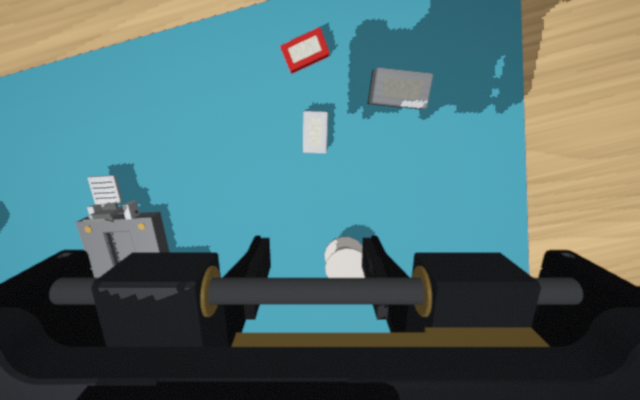

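The wrist view shows the module at (315,132), with the larger block (400,88) and the red one (305,50) clearly apart. The fixture is open at lower left.

Run:
```python
from h import *
d=load('w4'); im=d['img']
cv2.imwrite('pics/w4c.png',cv2.resize(im[100:165,290:340],None,fx=9,fy=9,interpolation=cv2.INTER_NEAREST))
hsv=cv2.cvtColor(im,cv2.COLOR_BGR2HSV)
m=((hsv[...,1]<90)&(hsv[...,2]>150)).astype(np.uint8); m[:100]=0;m[165:]=0;m[:,:290]=0;m[:,340:]=0
c,_=cv2.findContours(m,0,2); h=cv2.convexHull(max(c,key=cv2.contourArea)); a=cv2.approxPolyDP(h,3,True)[:,0]; print(a.tolist())
P=[onz(d,*p,.023) for p in a]; 
for p in P: print(p.round(4))
r=cv2.minAreaRect(np.array([onz(d,*p,.023)[:2]*1000 for p in h[:,0]],np.float32)); print(r)
```

```text
[[326, 112], [326, 152], [303, 152], [303, 111]]
[0.4705 0.2324 0.023 ]
[0.5114 0.2229 0.023 ]
[0.5054 0.1983 0.023 ]
[0.4638 0.209  0.023 ]
((487.953369140625, 215.348388671875), (26.513898849487305, 44.16355514526367), 75.17350769042969)
```

View pics/w4c.png

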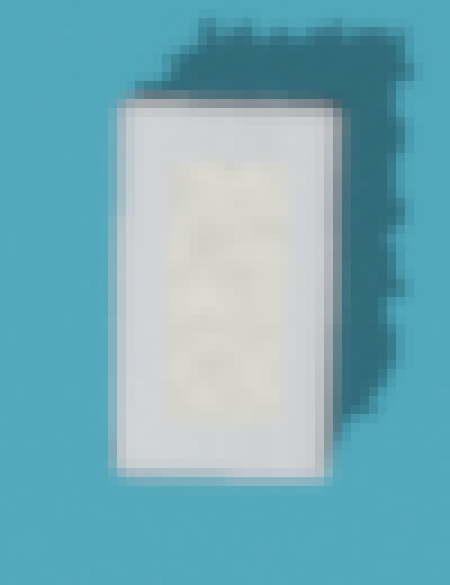

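Run:
```python
from h import *
plan((.4875,.2155,.0275),75.6)
```

```text
t 6.35 pos [0.5467 0.202  0.1998] yaw 76.27 tilt z [ 2.0e-04 -1.1e-03 -1.0e+00] F [ 0.21  0.95 -0.44] g 0.645
  -> [-0.0026 -0.2028  0.5743] spin 0.0037
```

drive_tool(rows=[[[0,-0.1,0.1,0,90],[-0.003,-0.203,0.25,0.004,90],[-0.003,-0.203,0.4,0.004,90],[-0.003,-0.203,0.5,0.004,90],[-0.003,-0.203,0.5,0.004,90],[-0.003,-0.203,0.5,0.004,90]]])

```text
time: 7.1
position: [0.488, 0.2167, 0.0515]
tool_rot: [2.482, 1.924, 0.003]
ft_force: [-0.6, -0.0, 0.4]
grip_width: 0.647
```

Run:
```python
from h import *
plan((.4875,.2155,.0275),75.6)
```

```text
t 7.1 pos [0.488  0.2167 0.0515] yaw 75.58 tilt z [ 1.9e-03  3.0e-04 -1.0e+00] F [-0.62 -0.02  0.4 ] g 0.647
  -> [-0.0044 -0.0009  0.0799] spin -0.0001
```

drive_tool(rows=[[[-0.004,0,0.04,0,90],[-0.004,0,0.077,0,90],[-0.004,0,0.077,0,90],[-0.004,0,0.077,0,130],[-0.004,0,0.077,0,180],[-0.004,0,0.077,0,200],[-0.004,0,0.077,0,220],[-0.004,0,0.077,0,240]]], grip_force=20)

```text
time: 8.1
position: [0.4867, 0.2161, 0.0273]
tool_rot: [2.481, 1.927, 0.0]
ft_force: [-0.1, 1.0, 0.8]
grip_width: 0.298
```

Run:
```python
from h import *
plan((.4875,.2155,.0275),75.6)
d=shot('side','s5.png'); cv2.imwrite('pics/s5c.png',cv2.resize(d['img'][180:330,240:400],None,fx=4,fy=4))
```

```text
t 8.1 pos [0.4867 0.2161 0.0273] yaw 75.67 tilt z [ 3.e-04 -0.e+00 -1.e+00] F [-0.14  1.03  0.81] g 0.298
  -> [-0.0012  0.0031 -0.0007] spin 0.0004
```

View pics/s5c.png

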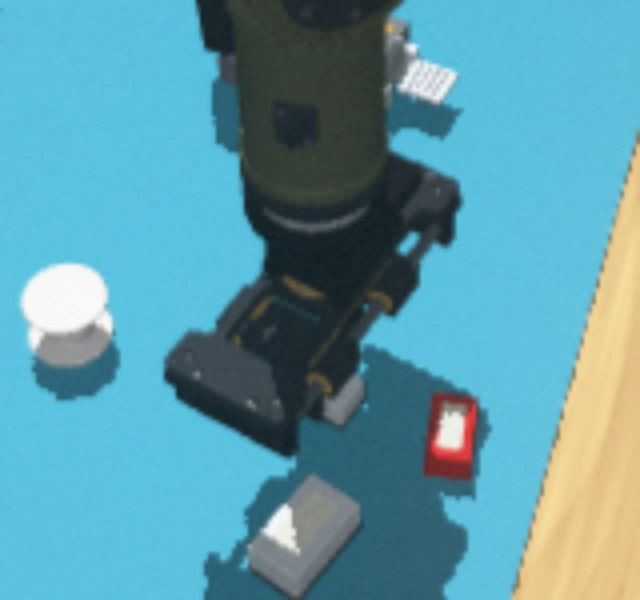

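drive_tool(rows=[[[0,0,-0.1,0,255],[0,0,-0.3,0,255],[0,0,-0.5,0,255],[-0.1,0.1,-0.65,0,255],[-0.3,0.25,-0.75,-0.02,255],[-0.45,0.37,-0.75,-0.024,255],[-0.6,0.5,-0.75,-0.024,255],[-0.758,0.615,-0.75,-0.024,255],[-0.758,0.615,-0.75,-0.024,255],[-0.758,0.615,-0.75,-0.024,255],[-0.758,0.615,-0.75,-0.024,255]]])

```text
time: 9.52
position: [0.6086, -0.0475, 0.2523]
tool_rot: [-2.403, -2.023, -0.0]
ft_force: [-0.1, 0.8, -0.7]
grip_width: 0.296
```

Run:
```python
from h import *
plan((.567,-.046,.1),80)
d=shot('wrist','w6.png')
```

```text
t 9.53 pos [ 0.6086 -0.0475  0.2523] yaw 80.18 tilt z [-1.e-04  6.e-04 -1.e+00] F [-0.11  0.82 -0.7 ] g 0.296
  -> [-0.0189 -0.1374  0.5076] spin 0.001
```

View pics/w6.png

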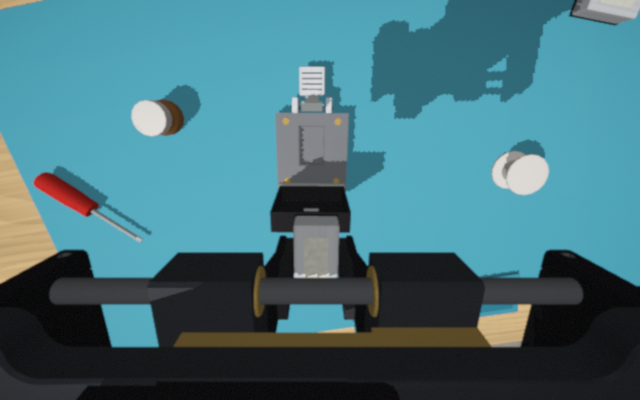

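The lid stands open at rows 185-230. The pocket is in the block near (313,145), and the module is held at (316,248).

Run:
```python
from h import *
d=load('w6'); im=d['img']
a=cv2.resize(im[100:195,265:360],None,fx=6,fy=6,interpolation=cv2.INTER_CUBIC); cv2.imwrite('pics/w6a.png',a)
a=cv2.resize(im[205:290,280:355],None,fx=6,fy=6,interpolation=cv2.INTER_CUBIC); cv2.imwrite('pics/w6b.png',a)
```

```text
(no output)
```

View pics/w6a.png

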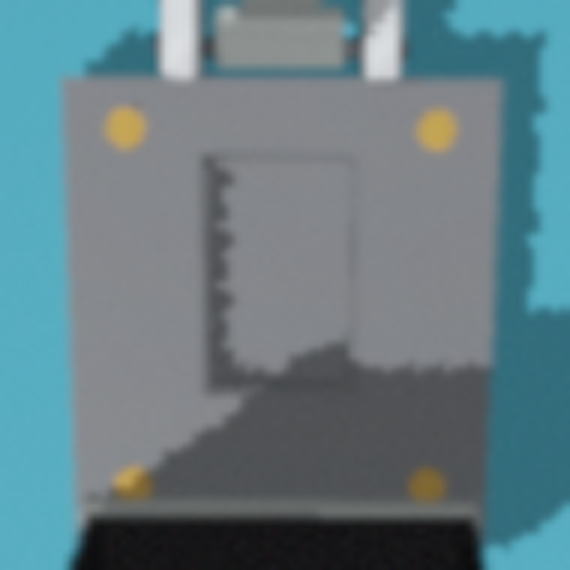

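View pics/w6b.png

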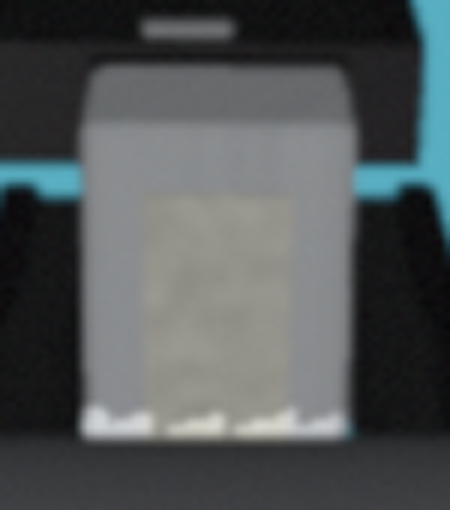

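Run:
```python
from h import *
d=load('w6')
f=lambda x,y,z:onz(d,265+x/6-.4,100+y/6-.4,z)
TL,TR=f(65,80,.025),f(503,80,.025); print('blk',TL.round(4),TR.round(4),np.linalg.norm(TR-TL))
BL,BR=f(80,480,.025),f(486,480,.025); print(BL.round(4),BR.round(4))
yd=(TR-TL)/np.linalg.norm(TR-TL); print('yaw front',np.degrees(np.arctan2(-yd[0],yd[1])),'sides',[np.degrees(np.arctan2(*(a-b)[1::-1])) for a,b in((BL,TL),(BR,TR))])
yaw=np.radians(-10.0); 
u=np.array([np.cos(yaw),np.sin(yaw),0]);v=np.array([-u[1],u[0],0])
for ya in(0,):
    print('origin from front',((TL+TR)/2+.040*u).round(4))
    print('pins',[f(*p,.025).round(4) for p in((125,128),(437,130),(133,485),(427,486))], np.mean([f(*p,.025) for p in((125,128),(437,130),(133,485),(427,486))],0).round(4))
    Q=[f(205,155,.025),f(352,155,.025),f(352,390,.025),f(207,390,.025)]; print('pocket',np.mean(Q,0).round(4),[np.linalg.norm(Q[i]-Q[i-1]).round(4) for i in range(4)])
s=ctrl.get_state(); T=s['position']; zt=T[2]-.0043
g=lambda x,y,z:onz(d,280+x/6-.4,205+y/6-.4,z)
A,B=g(80,122,zt),g(355,122,zt); print('mod front',(A-T).round(4),(B-T).round(4),np.linalg.norm(A-B))
R=Ro.from_rotvec(s['tool_rot']).as_matrix(); print('in tool',(R.T@(A-T)).round(4),(R.T@(B-T)).round(4))
A,B=g(85,65,zt-.02),g(350,65,zt-.02);print('bottom edge in tool',(R.T@(A-T)).round(4),(R.T@(B-T)).round(4))
```

```text
blk [ 0.5215 -0.0822  0.025 ] [0.5368 0.0057 0.025 ] 0.08915697386099951
[ 0.6035 -0.0965  0.025 ] [ 0.6186 -0.0095  0.025 ]
yaw front -9.84728516746241 sides [np.float64(-9.934233359961617), np.float64(-10.495145511172643)]
origin from front [ 0.5686 -0.0452  0.025 ]
pins [array([ 0.5329, -0.072 ,  0.025 ]), array([ 0.5442, -0.009 ,  0.025 ]), array([ 0.6066, -0.0854,  0.025 ]), array([ 0.6177, -0.0223,  0.025 ])] [ 0.5753 -0.0472  0.025 ]
pocket [ 0.5675 -0.0461  0.025 ] [np.float64(0.0487), np.float64(0.0303), np.float64(0.0487), np.float64(0.0311)]
mod front [-0.0234 -0.0084 -0.0043] [-0.0191  0.0166 -0.0043] 0.025348689937674525
in tool [-0.0122 -0.0216  0.0043] [ 0.0131 -0.0216  0.0043]
bottom edge in tool [-0.0133 -0.02    0.0243] [ 0.0141 -0.02    0.0243]
```

Run:
```python
from h import *
plan((.5673,-.0457,.065),79.95)
```

```text
t 9.57 pos [ 0.6087 -0.0476  0.2524] yaw 80.19 tilt z [ 2.e-04  1.e-04 -1.e+00] F [-0.36  0.91 -0.53] g 0.292
  -> [-0.0175 -0.1371  0.6247] spin 0.0013
```

drive_tool(rows=[[[-0.017,-0.08,0,0.001,255],[-0.017,-0.137,0.1,0.001,255],[-0.017,-0.137,0.25,0.001,255],[-0.017,-0.137,0.4,0.001,255],[-0.017,-0.137,0.52,0.001,255],[-0.017,-0.137,0.6,0.001,255],[-0.017,-0.137,0.625,0.001,255],[-0.017,-0.137,0.625,0.001,255],[-0.017,-0.137,0.625,0.001,255]]])

```text
time: 10.7
position: [0.5687, -0.0475, 0.066]
tool_rot: [2.408, 2.015, 0.002]
ft_force: [0.1, -0.1, 0.1]
grip_width: 0.301
```

Run:
```python
from h import *
plan((.5673,-.0457,.048),79.95)
d=shot('wrist','w7.png'); cv2.imwrite('pics/w7c.png',cv2.resize(d['img'][100:300,240:400],None,fx=4,fy=3,interpolation=cv2.INTER_CUBIC))
```

```text
t 10.7 pos [ 0.5687 -0.0475  0.066 ] yaw 79.84 tilt z [ 2.3e-03 -6.0e-04 -1.0e+00] F [ 0.13 -0.11  0.09] g 0.301
  -> [ 0.0053 -0.0057  0.0601] spin -0.0006
```

View pics/w7c.png

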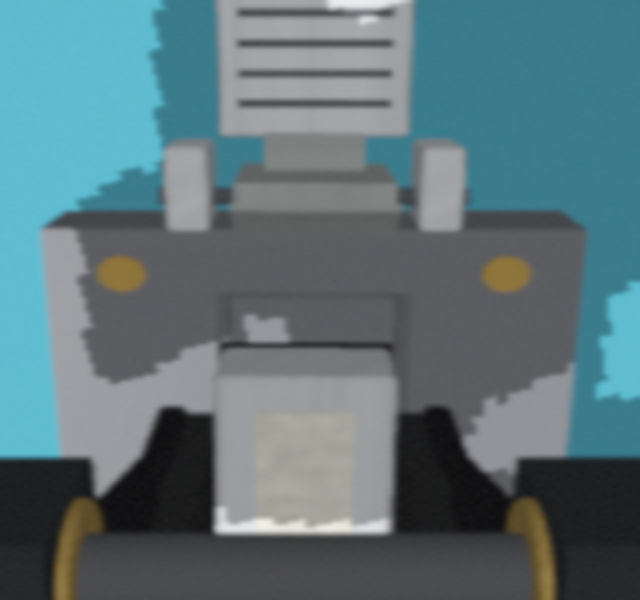

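drive_tool(rows=[[[0.006,-0.005,0,-0.0006,255],[0.006,-0.005,0.03,-0.0006,255],[0.006,-0.005,0.048,-0.0006,255],[0.006,-0.005,0.048,-0.0006,255],[0.006,-0.005,0.048,-0.0006,255]]])

```text
time: 11.38
position: [0.5665, -0.0458, 0.0501]
tool_rot: [-2.408, -2.018, 0.0]
ft_force: [0.5, -0.1, 0.1]
grip_width: 0.297
```

Run:
```python
from h import *
plan((.5673,-.0457,.0413),79.95)
d=shot('wrist','w8.png'); cv2.imwrite('pics/w8c.png',cv2.resize(d['img'][100:300,240:400],None,fx=4,fy=3,interpolation=cv2.INTER_CUBIC))
```

```text
t 11.38 pos [ 0.5665 -0.0458  0.0501] yaw 79.92 tilt z [-2.e-04  1.e-04 -1.e+00] F [ 0.52 -0.05  0.13] g 0.297
  -> [0.0006 0.0025 0.0295] spin -0.0001
```

View pics/w8c.png

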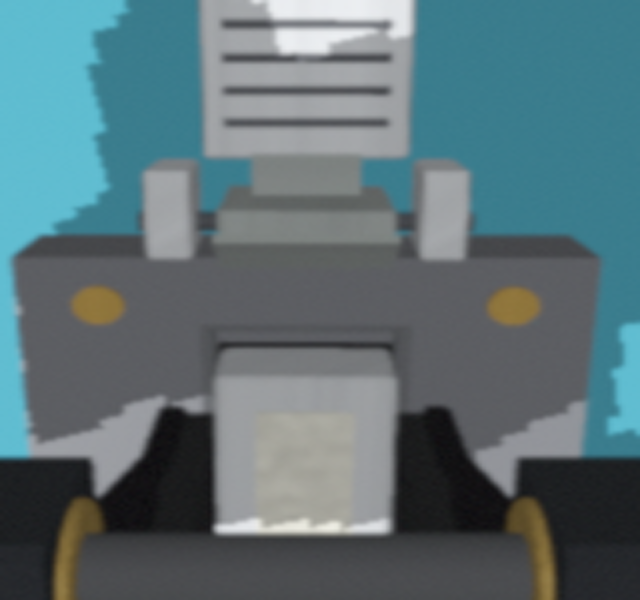

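Run:
```python
from h import *
d=load('w8'); s=ctrl.get_state(); T=s['position'];R=Ro.from_rotvec(s['tool_rot']).as_matrix()
for n,x,y,z in(('chamfer',307,326,.025),('mod bottom',307,347,.0258),('mod top',307,376,.0458),('block front',307,257,.025),('blk L',15,257,.025),('blk R',598,257,.025)):
    print(n,(R.T@(onz(d,240+x/4-.4,100+y/3-.4,z)-T)).round(4))
```

```text
chamfer [ 0.0007 -0.0244  0.0253]
mod bottom [ 0.0007 -0.0201  0.0245]
mod top [ 0.0007 -0.0216  0.0045]
block front [ 0.0007 -0.0391  0.0253]
blk L [-0.0434 -0.0391  0.0253]
blk R [ 0.0446 -0.0391  0.0253]
```

drive_tool(rows=[[[0,0,0.006,0,255],[0,0,0.012,0,255],[0,0,0.018,0,255],[0,0,0.018,0,255]]])

```text
time: 11.92
position: [0.5663, -0.0458, 0.0446]
tool_rot: [-2.408, -2.018, 0.0]
ft_force: [-0.4, -0.1, -0.1]
grip_width: 0.298
```

In the pocket with no contact force; 3.3 mm to go.

drive_tool(rows=[[[0,0,0.005,0,255],[0,0,0.009,0,255],[0,0,0.009,0,255]]])

```text
time: 12.3
position: [0.5664, -0.0458, 0.042]
tool_rot: [-2.408, -2.018, 0.0]
ft_force: [1.0, 0.7, -0.5]
grip_width: 0.296
```

drive_tool(rows=[[[0,0,0.002,0,255],[0,0,0.004,0,255],[0,0,0.004,0,255]]])

```text
time: 12.68
position: [0.5666, -0.0458, 0.0413]
tool_rot: [2.408, 2.018, -0.0]
ft_force: [-0.3, 0.7, 3.1]
grip_width: 0.297
```

drive_tool(rows=[[[0,0,0,0,180],[0,0,0,0,130],[0,0,0,0,100],[0,0,0,0,100],[0,0,-0.05,0,100],[0,0,-0.2,0,100],[0,0,-0.4,0,100],[0,0.05,-0.55,0,120],[0,0.15,-0.7,0,255],[0,0.15,-0.7,0,255],[0,0.15,-0.7,0,255]]])

```text
time: 14.05
position: [0.6103, -0.0533, 0.2508]
tool_rot: [-2.407, -2.018, 0.001]
ft_force: [-0.0, -0.6, -0.2]
grip_width: 0.274
```

Run:
```python
from h import *
plan((.5673,-.0457,.0413),79.95)
d=shot('wrist','w9.png'); cv2.imwrite('pics/w9c.png',cv2.resize(d['img'][60:260,240:400],None,fx=4,fy=3,interpolation=cv2.INTER_CUBIC))
d=shot('side','s9.png'); cv2.imwrite('pics/s9c.png',cv2.resize(d['img'][120:230,270:400],None,fx=5,fy=5))
```

```text
t 14.05 pos [ 0.6103 -0.0533  0.2508] yaw 79.95 tilt z [-7.e-04  1.e-04 -1.e+00] F [-0.03 -0.58 -0.15] g 0.274
  -> [-0.     -0.1449  0.6984] spin -0.0
```

View pics/w9c.png

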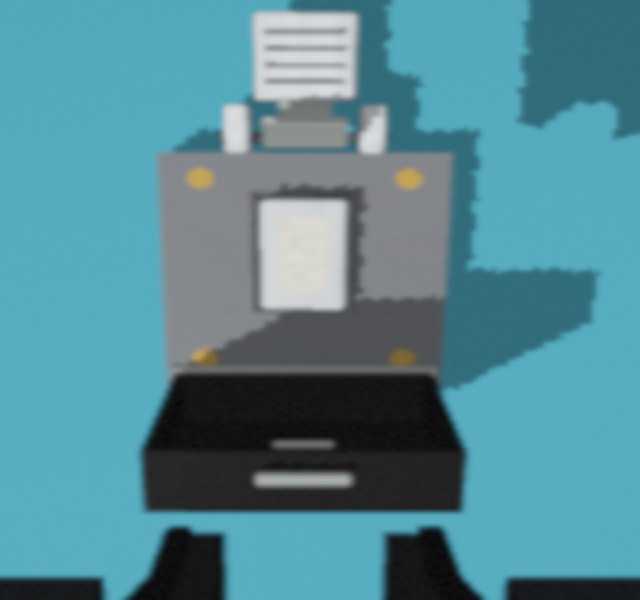

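View pics/s9c.png

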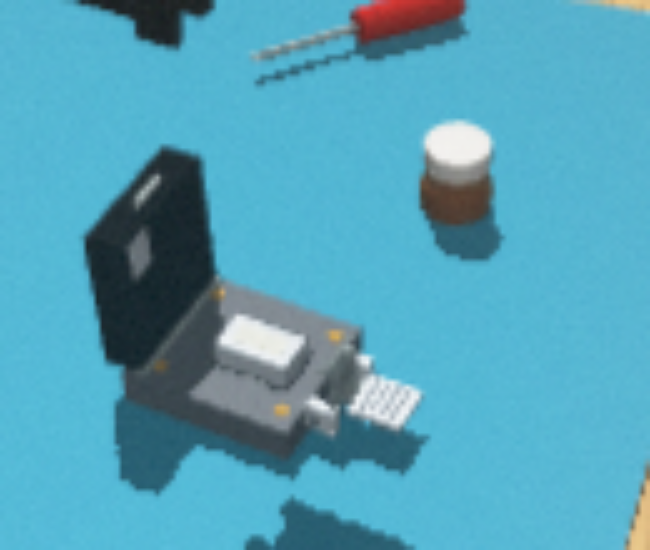

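The module sits flat and centred in the pocket and the lid is upright. Now I go behind the lid.

```bash
cat >> h.py <<'E'
O=np.array([.5675,-.0457,.003]); ya=np.radians(-10.05); U=np.array([np.cos(ya),np.sin(ya),0])
def lidP(th,r=84,w=9.5,ov=0):
    x=50-r*np.cos(th)+(24-ov)*np.sin(th)+w; z=22+r*np.sin(th)+(24-ov)*np.cos(th)+14
    return x/1000,z/1000
E
python3 - <<'E'
from h import *
T=O+.106*U; T[2]=.121; plan(T,79.95)
s0=None
x0,z0=.106,.118
print('pad rel',[ (round(t,2),round((lidP(t)[0]-x0)/.3,3),round(-(lidP(t)[1]-z0)/.3,3)) for t in [1.65,1.55,1.45,1.35,1.25,1.15,1.05,.95,.85,.75,.65,.55,.45,.35,.3,.25,.2,.15,.1,.05,0]])
E
```

```text
t 14.15 pos [ 0.6096 -0.0535  0.2497] yaw 79.95 tilt z [-2.5e-03 -1.0e-04 -1.0e+00] F [-0.06  0.1  -0.38] g 0.188
  -> [0.0013 0.2118 0.4286] spin -0.0
pad rel [(1.65, np.float64(-0.053), np.float64(0.001)), (1.55, np.float64(-0.081), np.float64(-0.008)), (1.45, np.float64(-0.109), np.float64(-0.014)), (1.35, np.float64(-0.138), np.float64(-0.017)), (1.25, np.float64(-0.167), np.float64(-0.018)), (1.15, np.float64(-0.196), np.float64(-0.015)), (1.05, np.float64(-0.225), np.float64(-0.009)), (0.95, np.float64(-0.253), np.float64(-0.001)), (0.85, np.float64(-0.28), np.float64(0.01)), (0.75, np.float64(-0.305), np.float64(0.024)), (0.65, np.float64(-0.329), np.float64(0.04)), (0.55, np.float64(-0.352), np.float64(0.059)), (0.45, np.float64(-0.372), np.float64(0.08)), (0.35, np.float64(-0.391), np.float64(0.102)), (0.3, np.float64(-0.399), np.float64(0.114)), (0.25, np.float64(-0.407), np.float64(0.127)), (0.2, np.float64(-0.414), np.float64(0.139)), (0.15, np.float64(-0.42), np.float64(0.152)), (0.1, np.float64(-0.426), np.float64(0.166)), (0.05, np.float64(-0.431), np.float64(0.179)), (0, np.float64(-0.435), np.float64(0.193))]
```

drive_tool(rows=[[[0.001,0.1,0,0,255],[0.001,0.212,0,0,255],[0.001,0.212,0.12,0,255],[0.001,0.212,0.25,0,255],[0.001,0.212,0.37,0,255],[0.001,0.212,0.428,0,255],[0.001,0.212,0.428,0,255],[0.001,0.212,0.428,0,255]]])

```text
time: 15.15
position: [0.6743, -0.0643, 0.1241]
tool_rot: [2.407, 2.017, 0.002]
ft_force: [-0.0, 0.1, 0.8]
grip_width: 0.008
```

Run:
```python
from h import *
T=O+.106*U; T[2]=.121; plan(T,79.95)
d=shot('side','s10.png'); cv2.imwrite('pics/s10c.png',cv2.resize(d['img'][100:230,250:400],None,fx=4,fy=4))
```

```text
t 15.15 pos [ 0.6743 -0.0643  0.1241] yaw 79.93 tilt z [ 2.2e-03 -2.0e-04 -1.0e+00] F [-0.04  0.13  0.84] g 0.008
  -> [-0.001  -0.0082  0.0104] spin -0.0001
```

View pics/s10c.png

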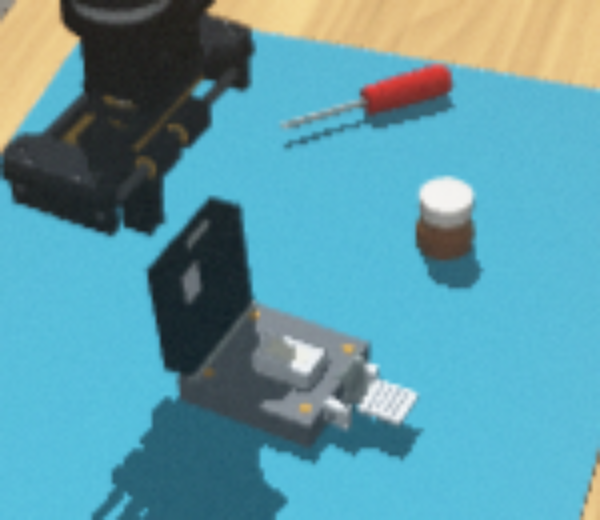

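drive_tool(rows=[[[0,-0.03,0,0,255],[0,-0.055,0,0,255],[0,-0.081,-0.008,0,255],[0,-0.109,-0.014,0,255],[0,-0.138,-0.017,0,255],[0,-0.167,-0.018,0,255],[0,-0.196,-0.015,0,255],[0,-0.225,-0.009,0,255],[0,-0.253,-0.001,0,255],[0,-0.28,0.01,0,255],[0,-0.28,0.01,0,255]]])

```text
time: 16.58
position: [0.5898, -0.0497, 0.1191]
tool_rot: [-2.407, -2.018, 0.002]
ft_force: [0.5, 1.3, 2.1]
grip_width: 0.007
```

Run:
```python
from h import *
T=O+lidP(.85)[0]*U; T[2]=.003+lidP(.85)[1]; plan(T,79.95)
d=shot('side','s11.png'); cv2.imwrite('pics/s11c.png',cv2.resize(d['img'][100:230,250:400],None,fx=4,fy=4))
```

```text
t 16.57 pos [ 0.5898 -0.0497  0.1191] yaw 79.94 tilt z [-1.2e-03 -3.0e-04 -1.0e+00] F [0.46 1.3  2.06] g 0.007
  -> [ 0.0001 -0.002   0.0039] spin -0.0001
```

View pics/s11c.png

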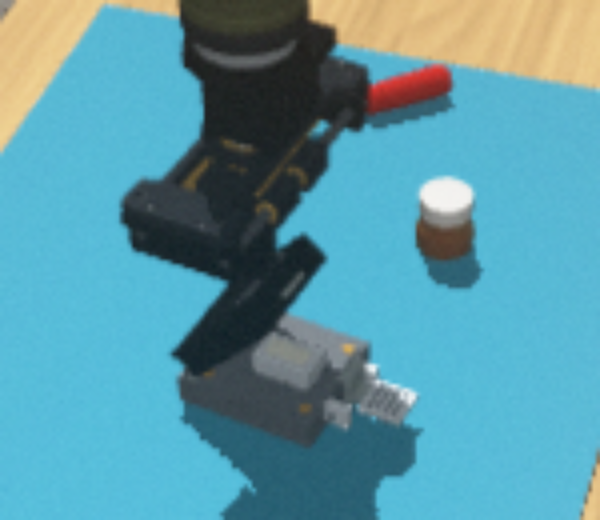

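drive_tool(rows=[[[0,-0.025,0.014,0,255],[0,-0.049,0.03,0,255],[0,-0.072,0.049,0,255],[0,-0.092,0.07,0,255],[0,-0.111,0.092,0,255],[0,-0.127,0.117,0,255],[0,-0.127,0.117,0,255]]])

```text
time: 17.5
position: [0.5524, -0.0431, 0.0836]
tool_rot: [-2.407, -2.017, 0.002]
ft_force: [-1.3, 0.8, 2.2]
grip_width: 0.008
```

Run:
```python
from h import *
T=O+lidP(.25)[0]*U; T[2]=.003+lidP(.25)[1]; plan(T,79.95)
d=shot('side','s12.png'); cv2.imwrite('pics/s12c.png',cv2.resize(d['img'][100:230,250:400],None,fx=4,fy=4))
```

```text
t 17.5 pos [ 0.5524 -0.0431  0.0836] yaw 79.93 tilt z [-1.4e-03  1.0e-04 -1.0e+00] F [-1.32  0.82  2.22] g 0.008
  -> [ 0.0003 -0.0022  0.0018] spin -0.0001
```

View pics/s12c.png

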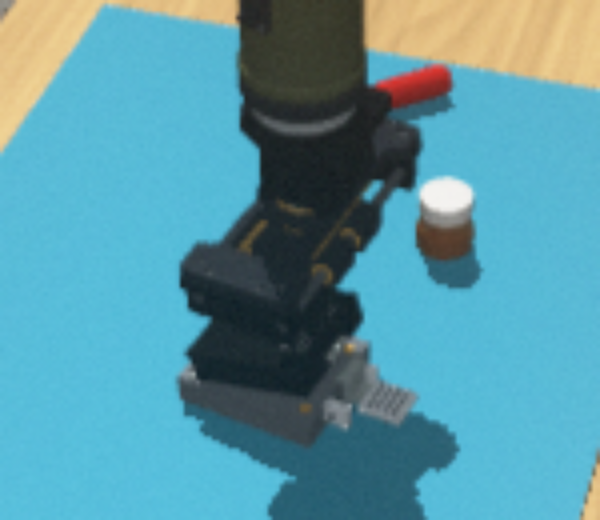

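drive_tool(rows=[[[0,-0.004,0.006,0,255],[0,-0.007,0.012,0,255],[0,-0.01,0.018,0,255],[0,-0.013,0.025,0,255],[0,-0.013,0.025,0,255]]])

```text
time: 18.18
position: [0.5493, -0.0425, 0.0767]
tool_rot: [-2.408, -2.018, 0.0]
ft_force: [-1.1, -0.6, 1.7]
grip_width: 0.006
```

drive_tool(rows=[[[0,-0.001,0.004,0,255],[0,-0.003,0.008,0,255],[0,-0.004,0.011,0,255],[0,-0.004,0.011,0,255]]])

```text
time: 18.68
position: [0.5481, -0.0423, 0.0735]
tool_rot: [-2.408, -2.018, 0.0]
ft_force: [-1.8, 0.5, 1.5]
grip_width: 0.004
```

drive_tool(rows=[[[0,-0.001,0.003,0,255],[0,-0.002,0.006,0,255],[0,-0.002,0.008,0,255],[0,-0.002,0.008,0,255]]])

```text
time: 19.18
position: [0.5478, -0.0421, 0.072]
tool_rot: [2.408, 2.017, -0.001]
ft_force: [-3.0, -0.1, 8.2]
grip_width: 0.004
```

drive_tool(rows=[[[0,0,0.003,0,255],[0,0,0.005,0,255],[0,0,0.005,0,255]]])

```text
time: 19.55
position: [0.5472, -0.042, 0.0704]
tool_rot: [-2.408, -2.018, 0.002]
ft_force: [-4.5, -0.1, 8.2]
grip_width: 0.013
```

drive_tool(rows=[[[0,0,0.003,0,255],[0,0,0.005,0,255],[0,0,0.005,0,255]]])

```text
time: 19.92
position: [0.547, -0.0419, 0.0684]
tool_rot: [-2.407, -2.017, 0.002]
ft_force: [-3.5, 0.8, 5.7]
grip_width: 0.005
```

drive_tool(rows=[[[0,0,0.002,0,255],[0,0,0.004,0,255],[0,0,0.004,0,255]]])

```text
time: 20.3
position: [0.5476, -0.042, 0.0669]
tool_rot: [-2.408, -2.018, 0.0]
ft_force: [-0.9, 0.5, 1.7]
grip_width: 0.003
```

drive_tool(rows=[[[0,0,0.002,0,255],[0,0,0.004,0,255],[0,0,0.004,0,255]]])

```text
time: 20.68
position: [0.5475, -0.0421, 0.0657]
tool_rot: [-2.408, -2.018, 0.0]
ft_force: [-1.6, 0.7, 0.9]
grip_width: 0.004
```

drive_tool(rows=[[[0,0,-0.01,0,255],[0,0,-0.025,0,255],[0,0,-0.025,0,255],[0,0,-0.025,0,255]]])

```text
time: 21.18
position: [0.5477, -0.0423, 0.0734]
tool_rot: [2.408, 2.017, -0.0]
ft_force: [-0.0, 0.6, -0.3]
grip_width: 0.006
```

Run:
```python
from h import *
plan((.547,-.042,.2),79.95)
d=shot('side','s13.png'); cv2.imwrite('pics/s13c.png',cv2.resize(d['img'][100:230,250:400],None,fx=4,fy=4))
```

```text
t 21.18 pos [ 0.5477 -0.0423  0.0734] yaw 79.92 tilt z [ 2.e-04 -2.e-04 -1.e+00] F [-0.03  0.59 -0.35] g 0.006
  -> [ 4.000e-04 -2.400e-03 -4.221e-01] spin -0.0002
```

View pics/s13c.png

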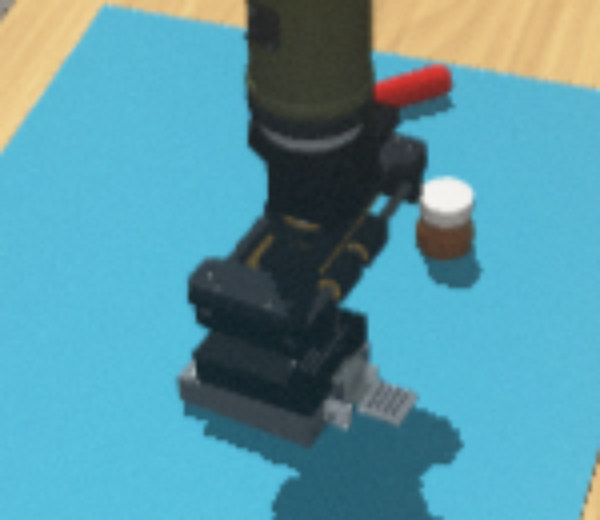

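No force with the fingers 8 mm up, so the lid holds. I retreat and check.

drive_tool(rows=[[[0,0,-0.1,0,255],[0,0,-0.3,0,255],[0,0.1,-0.5,0,255],[0,0.25,-0.6,0,255],[0,0.25,-0.6,0,255],[0,0.25,-0.6,0,255],[0,0.25,-0.6,0,255],[0,0.25,-0.6,0,255]]])

```text
time: 22.22
position: [0.6205, -0.0552, 0.2527]
tool_rot: [-2.407, -2.018, 0.002]
ft_force: [0.2, 0.2, -0.1]
grip_width: 0.004
```

Run:
```python
from h import *
plan((.547,-.042,.2),79.95)
d=shot('wrist','w14.png'); a=cv2.resize(d['img'][30:190,240:390],None,fx=3,fy=3,interpolation=cv2.INTER_CUBIC)
d=shot('side','s14.png'); b=d['img'].copy(); cv2.imwrite('pics/s14c.png',cv2.resize(b[100:340,230:420],None,fx=2.5,fy=2.5)); cv2.imwrite('pics/w14c.png',a)
```

```text
t 22.23 pos [ 0.6205 -0.0552  0.2527] yaw 79.94 tilt z [-1.4e-03 -7.0e-04 -1.0e+00] F [ 0.24  0.19 -0.05] g 0.004
  -> [ 0.0006 -0.2487  0.176 ] spin -0.0001
```

View pics/w14c.png

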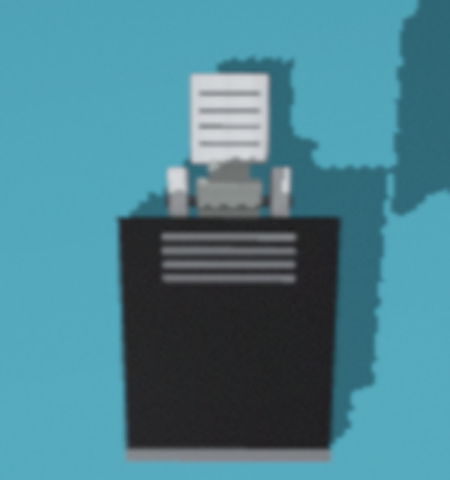

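View pics/s14c.png

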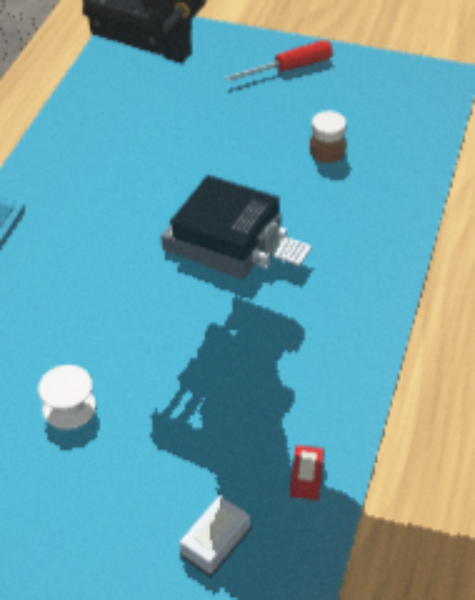

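The lid is shut and latched just as it was at the start, and the arm is clear. The bystanders and look-alikes stand where they were.

Run:
```python
from h import *
print(ctrl.close_job())
```

```text
the job is handed in; nothing more can be done
None
```

The job is done and handed in at about 22 s of the 72 s allowed; it reports no verdict. I pressed the latch until the lid sprang open. The smaller plain block then went flat into the pocket and was let go. I swung the lid down from behind and pressed until it clicked.

- **Forces:** the readings I took peaked at about 8 N on the latch and 9 N on the lid, both under the 22 N limit. I read force only at the end of each step, so shorter peaks in between would not show. The latch reading included 4 to 5 N sideways.
- **Module:** it met the pocket floor at the expected height with about 3 N. The wrist and side pictures showed it flat and centred after release.
- **Lid:** the push-back dropped from about 9 N to under 2 N at the click. The fingers then read no force 8 mm up. About a second later the pictures showed the lid still shut, with the arm clear.
- **Bystanders:** the jar, spool, screwdriver and both look-alikes looked unmoved in the last side picture; I judged that by eye.

No check failed or disagreed.

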